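Set a bench dog and clamp a model house with a trigger clamp

TASK

Press the card model house up for gluing: first lift the loose bench dog out of the tool block, set it fully down in the gluing board's empty hole nearest the house, side by side with the dog that already stands there, and let go of it. Then pump the clamp's trigger, letting it spring back between squeezes and never pushing the jaw or its bar by hand, until the jaw has pushed the house square up against both dogs. Finish still holding the trigger squeezed, so that the jaw presses the house snugly but gently (card crushes easily), and leave everything else on the table alone.

Things in the scene. Friction and masses are not known exactly. Their poses are not given: they have to be found in the camera images.
- board: Fixed plywood gluing board, 200 (x) by 360 (y) by 36 mm thick, origin at the centre of its underside. The clamp, bolted on its +y half, pushes its jaw along the board's -y on the line x = 0. Four 15 mm holes, 30 mm deep: at y = -112 mm, x = -38 (empty) and +38 mm (fixed dog), and an unused row at y = -150 mm, x = -38 and +38 mm.
- dog_hole (a point): Centre of the mouth of the empty hole that is to take the loose dog (board x = -38, y = -112 mm), level with the board's top; axes as the board's. The hole is 15 mm wide, 30 mm deep and has a 1 mm chamfer.
- fixed_dog: The dog that already stands in the board, same shape as the loose one, head 24 mm across and 40 mm tall above the board; origin at the foot of its shank, 26 mm below the board's top.
- dog_centre (a point): Loose aluminium bench dog, 60 g, upright in the tool block: round head 24 mm across, 40 mm tall, on a shank 14 mm across, 26 mm long, chamfered at the foot. This point is the middle of the head, 20 mm above its shoulder and 46 mm above its foot; z points up along the dog. At the start the shoulder rests on the block (34 mm up), the shank in a 15 mm hole.
- dog_shoulder (a point): The underside of the loose dog's head, on its axis: level with the board's top when the dog is fully down.
- tool_block: Fixed wooden tool block 60 (x) by 150 (y) by 34 mm high, origin at the centre of its underside. The loose dog stands in it at y = +50 mm; a small empty hole is at y = +5 mm; an awl with a round wooden handle 24 mm across, 66 mm tall, is stuck in it at y = -52 mm.
- house_centre (a point): Loose grey card model house, 180 g, 110 (its x) by 62 (its y) by 42 mm high, parapets at its x ends up to 58 mm; this point is 21 mm above the middle of its underside. It stands on the board between jaw and dogs, x roughly along the board's x; its 62 mm depth gets clamped. Card crushes when the jaw presses with over 70 N.
- jaw_face (a point): Centre of the front face of the clamp's jaw pad, black, 28 mm wide, 34 mm tall, 23.5 mm above the board's top; the pad presses towards +x of this point's axes (board -y).
- jaw (a joint): Advance of jaw and toothed bar towards the dogs in m, 0 fully back, at most 0.055. At 0 the face lies at board y = 0; the house is clamped against both dogs at about 0.038. A full squeeze advances it about 10 mm; a ratchet keeps what is gained when the trigger is let out. The bar slides with 2.5 N of friction.
- trigger (a joint): Turn of the trigger in rad: 0 let out (sprung back), 0.31 fully squeezed, when it stops. Its return spring needs about 2 N at the grip to start and 4 N at the end, the bar about 2 N more. The push at the jaw is about 1.5 times the squeeze on the trigger less these.
- trigger_grip (a point): Point in the middle of the grey trigger blade (9 mm thick, 18 mm wide across the board), 48 mm from its hinge. The hinge runs across the board, 76 mm above its top at board y = +123 mm; the blade's free top end is 60 mm from the hinge. Let out, it leans 0.31 rad forward (to the dogs); fully squeezed, it stands upright.
- handle_grip (a point): Middle of the fixed upright black handle behind the trigger, 124 mm above the board's top, 26 mm below the handle's top end; axes as the board's. Handle 18 mm thick along y (back face 9 mm towards +y of this point), 26 mm wide. The blade's front face is 20 mm towards -y of it when squeezed; let out, its top end is 39 mm towards -y. The clamp's body below ends 38 mm below this point.
- glue: Bystander: white glue bottle, 48 mm across, 130 mm tall, origin at its underside.
- tape: Bystander: roll of tape lying flat, 90 mm across, 24 mm high, origin at its underside.
- knife: Bystander: closed blue craft knife lying flat, about 145 mm long, 18 mm high.
- cottage: Bystander: small finished card cottage, 82 by 70 mm, about 65 mm high, origin at its underside.
- rule: Bystander: steel rule lying flat, 310 by 30 by 4 mm, long in its y.
- pencil_pot: Bystander: white pot of pencils, 72 mm across, pencils up to about 170 mm high.

How it is judged (in metres and radians):
On the way, in this order (a step that is already met when the one before it is completed fails the run):
1. the loose dog stands fully down in the empty hole beside the fixed dog and has been let go (distance between dog_shoulder and dog_hole below 0.004 m and angle between the z axis of dog_centre and the z axis of board, either way round below 0.08 rad and contact force between the fingers and dog below 0.3 N), for 0.2 s.
2. the jaw has been pumped forward past half its way and the trigger has sprung back between squeezes (value of joint jaw above 0.02 m and value of joint trigger below 0.08 rad), for 0.05 s.
At the end, for the whole second after the job is handed in: Fingers hold the trigger squeezed (over 2 N); the jaw presses the house with 5 to 60 N; the house is up against both dogs (middle at board y -67 to -72 mm, within 16 mm of the board's middle line), square within 0.04 rad; the dog is within 4 mm of fully down; the arm touches neither house nor dog (contact force between the fingers and trigger above 2 N and contact force between jaw and house between 5 and 60 N and y of house_centre in the frame of board between -0.072 and -0.067 m and x of house_centre in the frame of board between -0.016 and 0.016 m and angle between the x axis of house_centre and the x axis of board, either way round below 0.04 rad and distance between dog_shoulder and dog_hole below 0.004 m and contact force between the arm and house below 0.5 N and contact force between the arm and dog below 0.5 N); the arm keeps its last pose, push and grip.
It fails at once if the house is crushed: the jaw presses it with more than 70 N (contact force between jaw and house above 70 N).
It fails at once if the jaw or its bar is pushed by hand (contact force between the arm and jaw above 2 N).
It fails at once if a bystander is disturbed (moved more than 30 mm) (distance of any of glue, tape, knife, cottage, rule, pencil_pot from where it was at the start of the episode above 0.03 m).
It also fails if it takes over 67 s, if anything falls off the work surface, if the arm or the gripper's body presses on something with over 40 N, if the wrist force passes 120 N, or if a joint passes its speed limit or range.

ROBOT

A 6-joint arm with a two-finger parallel gripper is mounted at the origin on the work surface. World frame = base frame: x ahead of the robot, y to its left, z up, the work surface at z = 0. Lengths are in mm, angles in rad, forces in N, time in s.
With the tool pointing down it reaches from about 425 to 1125 mm from the base axis. Payload 14.9 kg.
Tool frame: the origin (TCP) lies between the finger pads; the fingertips stand 25 mm ahead of it and the grasp point (between the pads) lies 6 mm ahead of it; z points along the fingers, y is the direction in which the jaws open and shut (so a half turn about z gives the same grasp; the last joint's range is limited). The gripper opens to 91 mm and grips with 3 to 60 N. Pads are 32 mm wide; open, the fingers measure 118 mm over their backs; the gripper's body (76 mm by 178 mm) begins 60 mm behind the grasp point.
Start: joints at [-1.243, 0.379, 1.734, -0, 1.028, -0.033], TCP at [247.112, -654.945, 238.932] pointing down, gripper open.
Joint ranges: [-2.77, 2.77], [-0.74, 2.19], [0, 2.66], [-1.06, 4.2], [0.31, 2.87], [-3.08, 3.08]. Speed limits (rad/s): [1.89, 1.89, 2.39, 3.14, 3.14, 3.14].

INTERFACE

Orientations are given as a unit quaternion [w, x, y, z].
In Python, from rig import r gives the robot as it stands. The module is installed in compiled form; this text tells all that it offers. Calls block until the motion is done:
- r.move_to(position, orientation): joint-space move of the TCP to a pose.
- r.servo_line(position, vel=150, rotation=None, f_stop=None): straight line of the TCP; rotation=None keeps the orientation; vel is the mean speed in mm/s. With f_stop (N) it stops when the force on the tool has changed by that much, and returns True; else False.
- r.move_joints(angles): joint-space move.
- r.grip(opening): opening from 0.0 (shut) to 1.0 (fully open); the grip force is fixed at half the most; returns when the fingers have stopped.
- r.dwell(seconds).
- r.ik(position, orientation): joint angles nearest the present ones, or None.
- r.get_state(): the state.
- r.capture(name): name is "scene" or "top" or "wrist"; returns the picture (384x512x3 uint8, blue, green, red); there is no depth.
- r.camera_model(name): a dict with "mtx" (3x3 intrinsics, pixels), "k1" (the pictures are not rectified: a ray, as slopes to the right and down, at radius r is drawn at 1 + k1 r^2 times it, then the intrinsics apply), "cam_to_world" (4x4, takes a point from camera to world coordinates). Camera axes: x right, y down, z forward; pixel columns grow to the right and rows downward; lengths in mm; the calibration is good to about 2 mm. A picture is of the moment at which its call begins: read the wrist's pose just before it. camera_model takes no time and is no camera call; for the wrist camera it gives the pose at the moment of the call.
A pose or a line that the arm cannot do raises r.PlanningError and nothing moves.
- r.finish_job(): hands the job in, once; it reports no verdict.
The state is a dict: "time": time; "joints": joint angles; "qvel": joint speeds; "tau": joint torques, N m; "ee_pos": TCP position; "eef_rot": TCP orientation; "wrist_force": force on the tool from outside, world axes, zero at the start; "wrist_torque": the same for the moment, N m; "finger_gap": opening from 0.0 (shut) to 1.0 (fully open).
Only numpy, scipy, OpenCV 4.12 (cv2) and the standard library are available. Lean on these libraries where they do the work, as an engineer would, in place of code of your own. Each camera call takes 0.05 s, during which the arm holds its last target. There are 200 camera calls.

## Working session

There is one attempt and no reset: what is moved stays moved. The work goes in short steps, each a Python script; the robot and the scene stay as the last script left them, time stands still between calls to the robot, and variables do not carry over. Pictures are saved under pics/ and viewed, about 8 in all and at most 12, crops included, and the job is handed in when it is done.

```bash
mkdir -p pics; python3 - <<'E'
from rig import r
import cv2,numpy as np
for n in ("scene","top","wrist"):
    im=r.capture(n); cv2.imwrite(f"pics/{n}0.png",im)
    c=r.camera_model(n); print(n,np.round(c["mtx"],1).tolist(),c["k1"],np.round(c["cam_to_world"],3).tolist())
print(r.get_state())
a=cv2.imread("pics/scene0.png");b=cv2.imread("pics/top0.png")
E
```

```text
scene [[435.0, 0.0, 262.9], [0.0, 435.0, 187.0], [0.0, 0.0, 1.0]] -0.05558035154191822 [[0.306, 0.728, -0.614, 1278.247], [0.952, -0.229, 0.203, -140.715], [0.007, -0.647, -0.763, 955.902], [0.0, 0.0, 0.0, 1.0]]
top [[393.8, 0.0, 257.5], [0.0, 393.8, 197.9], [0.0, 0.0, 1.0]] -0.0676726375986612 [[0.007, -0.998, 0.059, 532.703], [-1.0, -0.007, -0.004, 52.135], [0.004, -0.059, -0.998, 1127.001], [0.0, 0.0, 0.0, 1.0]]
wrist [[268.2, 0.0, 254.0], [0.0, 268.2, 189.4], [0.0, 0.0, 1.0]] -0.023841717416162127 [[0.353, -0.909, -0.222, 309.693], [-0.936, -0.343, -0.083, -631.173], [-0.001, 0.237, -0.972, 383.51], [0.0, 0.0, 0.0, 1.0]]
{'time': 0.15, 'joints': array([-1.24327325e+00,  3.79288834e-01,  1.73464339e+00, -3.19407459e-05,
        1.02851259e+00, -3.32859538e-02]), 'qvel': array([-0.00063641, -0.00132104, -0.00285376,  0.00056859, -0.00052574,
       -0.00148447]), 'tau': array([-6.29877322e-04, -7.64114070e+01, -4.34662592e+01,  6.50136592e-02,
        4.09743958e-02, -6.46419221e-05]), 'ee_pos': array([ 247.0283923 , -654.66072588,  238.44001969]), 'eef_rot': array([-4.19474128e-04,  9.83769623e-01,  1.79435635e-01, -7.59865207e-05]), 'wrist_force': array([-0.3161447 ,  0.1073402 , -0.03355239]), 'wrist_torque': array([0.05366614, 0.01014461, 0.04092209]), 'finger_gap': 1.0024378154419458}
```

View pics/top0.png

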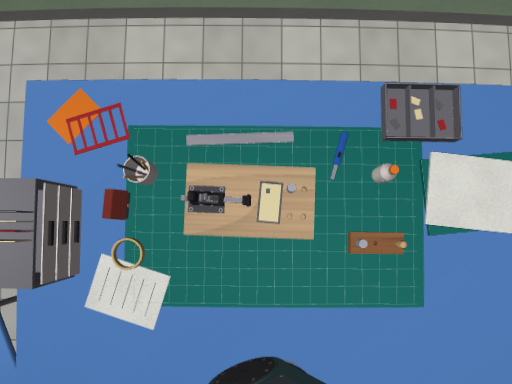

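View pics/scene0.png

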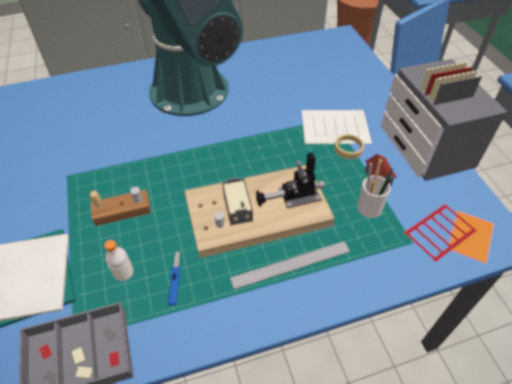

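Top view: board about (185–316, 164–239), clamp on the left (+y world), empty near hole about (290,216), fixed dog (292,187), tool block (376,243) with the dog at (363,243) and the awl at (403,244). Next come coarse positions, then wrist views from closer.

```bash
cat > h.py <<'E'
import numpy as np,cv2
from rig import r
from scipy.spatial.transform import Rotation as R
def ray(c,px):
    px=np.atleast_2d(np.array(px,float)); K=c["mtx"]
    d=np.c_[(px[:,0]-K[0,2])/K[0,0],(px[:,1]-K[1,2])/K[1,1]]
    s=d.copy()
    for _ in range(10): s=d/(1+c["k1"]*(s**2).sum(1,keepdims=True))
    T=c["cam_to_world"]; return T[:3,3],np.c_[s,np.ones(len(s))]@T[:3,:3].T
def onz(c,px,z):
    o,d=ray(c,px); return o+d*((z-o[2])/d[:,2])[:,None]
def proj(c,P):
    T=np.linalg.inv(c["cam_to_world"]); p=np.atleast_2d(P)@T[:3,:3].T+T[:3,3]
    s=p[:,:2]/p[:,2:]; s=s*(1+c["k1"]*(s**2).sum(1,keepdims=True)); K=c["mtx"]
    return s*[K[0,0],K[1,1]]+K[:2,2]
def down(yaw):  # tool z down, tool y (jaw axis) at world angle yaw
    y=np.array([np.cos(yaw),np.sin(yaw),0]); z=np.array([0,0,-1.]); x=np.cross(y,z)
    return quat(np.c_[x,y,z])
def quat(M):
    q=R.from_matrix(M).as_quat(); return q[[3,0,1,2]]
def mat(q): return R.from_quat(np.array(q)[[1,2,3,0]]).as_matrix()
E
python3 - <<'E'
from h import *
c=r.camera_model("top"); im=cv2.imread("pics/top0.png")
hsv=cv2.cvtColor(im,cv2.COLOR_BGR2HSV)
m=cv2.inRange(hsv,(8,60,60),(28,220,255))
m=cv2.morphologyEx(m,cv2.MORPH_CLOSE,np.ones((5,5)))
for k in cv2.findContours(m,cv2.RETR_EXTERNAL,2)[0]:
    if cv2.contourArea(k)<500: continue
    b=cv2.boxPoints(cv2.minAreaRect(k)); P=onz(c,b,36)
    print(cv2.contourArea(k),b.round().tolist(),P[:,:2].round(1).tolist(),P.mean(0).round(1),np.linalg.norm(np.diff(P,axis=0),axis=1).round(1))
print(onz(c,[(363,243)],74),onz(c,[(290,216)],36),onz(c,[(292,187)],76))
s=r.get_state();M=mat(s["eef_rot"]);w=r.camera_model("wrist")["cam_to_world"]
print("cam in tool",(M.T@(w[:3,3]-s["ee_pos"])).round(1),(M.T@w[:3,:3]).round(3).tolist(),M.round(3).tolist())
for p,y in (((480,-250,300),1.57),((480,-250,300),-1.57),((480,-250,300),0)): print(r.ik(p,down(y)))
E
```

```text
775.5 [[112.0, 238.0], [143.0, 238.0], [143.0, 269.0], [112.0, 269.0]] [[482.3, 452.3], [483.3, 365.0], [397.9, 363.4], [396.5, 450.5]] [440.  407.8  36. ] [87.3 85.5 87. ]
1155.0 [[348.0, 232.0], [406.0, 232.0], [406.0, 253.0], [348.0, 253.0]] [[504.2, -203.5], [504.7, -367.2], [446.3, -366.7], [446.2, -203.3]] [ 475.4 -285.2   36. ] [163.8  58.4 163.4]
7786.0 [[183.0, 234.0], [186.0, 162.0], [316.0, 167.0], [313.0, 239.0]] [[495.9, 252.5], [695.0, 248.9], [684.5, -113.3], [485.5, -105.8]] [590.2  70.6  36. ] [199.2 362.3 199.1]
1393.0 [[47.0, 122.0], [80.0, 89.0], [102.0, 111.0], [69.0, 144.0]] [[812.1, 655.0], [908.2, 562.1], [843.2, 494.5], [748.0, 586.6]] [827.9 574.6  36. ] [133.7  93.8 132.5]
[[ 475.93776388 -234.9987199    74.        ]] [[547.54081671 -42.0579153   36.        ]] [[624.68401259 -43.78309003  76.        ]]
cam in tool [  66.9    0.  -145.1] [[-0.0, -0.972, -0.237], [1.0, -0.001, 0.0], [-0.0, -0.237, 0.972]] [[0.936, 0.353, -0.0], [0.353, -0.936, 0.001], [0.0, -0.001, -1.0]]
[-5.23240628e-01  5.37872530e-02  2.01404092e+00 -4.44089210e-16
  1.07376448e+00 -2.09324063e+00]
[-5.23240628e-01  5.37872530e-02  2.01404092e+00 -4.44089210e-16
  1.07376448e+00  1.04675937e+00]
[-5.23240628e-01  5.37872530e-02  2.01404092e+00 -4.44089210e-16
  1.07376448e+00 -5.23240628e-01]
```

```bash
python3 - <<'E'
from h import *
q=down(0.0)
out=[]
for n,p in (("board",(550,-55,260)),("dog",(476,-235,215))):
    r.move_to(p,q); r.dwell(.3); c=r.camera_model("wrist"); im=r.capture("wrist")
    cv2.imwrite(f"pics/w_{n}.png",im); np.save(f"c_{n}.npy",c,allow_pickle=True); out.append(im)
    print(n,r.get_state()["time"],r.get_state()["ee_pos"].round(1))
c=np.load("c_dog.npy",allow_pickle=True).item(); print(proj(c,[(476,-235,74)]))
c=np.load("c_board.npy",allow_pickle=True).item(); print(proj(c,[(548,-42,36),(625,-44,76)]))
cv2.imwrite("pics/pair.png",cv2.resize(np.vstack(out),None,fx=.78,fy=.78,interpolation=cv2.INTER_AREA))
E
```

```text
board 2.8917 [550.  -55.2 260. ]
dog 4.0583 [ 476.4 -234.5  215.2]
[[252.92934968 187.02991414]]
[[252.05550621 163.559415  ]
 [313.82663446 169.7586349 ]]
```

View pics/pair.png

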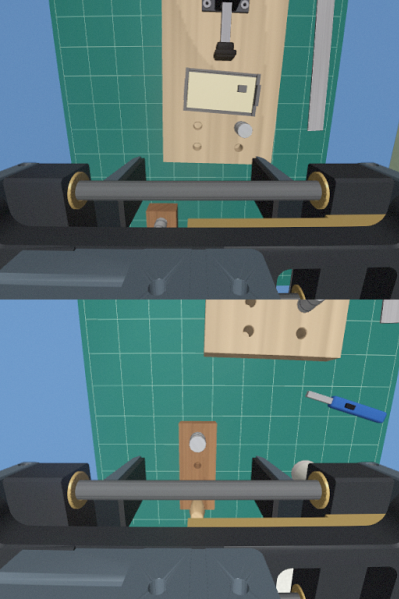

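Wrist views (full-resolution pixels): the empty hole is at about (253,161), the fixed dog's top at (314,167) and the loose dog's top at (254,185), each within 3 px of the projections from the top camera. I'll refine these by blob.

```bash
python3 - <<'E'
from h import *
crops=[]
def blob(im,ctr,w,f):
    x,y=map(int,ctr); sub=im[y-w:y+w,x-w:x+w]; m=f(sub)
    crops.append(cv2.resize(np.hstack([sub,cv2.cvtColor(m,8)]),(400,200),interpolation=0))
    n,l,s,cen=cv2.connectedComponentsWithStats(m)
    i=1+np.argmax([s[j,4]-3*np.hypot(*(cen[j]-w)) for j in range(1,n)])
    return cen[i]+[x-w,y-w],s[i]
grey=lambda s:cv2.inRange(cv2.cvtColor(s,cv2.COLOR_BGR2HSV),(0,0,140),(180,45,255))
def dark(s):
    g=cv2.GaussianBlur(cv2.cvtColor(s,cv2.COLOR_BGR2Lab),(3,3),0).astype(float)
    d=np.linalg.norm(g-np.median(g.reshape(-1,3),0),axis=2); return (d>14).astype(np.uint8)*255
cd=np.load("c_dog.npy",allow_pickle=True).item(); cb=np.load("c_board.npy",allow_pickle=True).item()
d=cv2.imread("pics/w_dog.png"); b=cv2.imread("pics/w_board.png")
for n,im,c,p,w,f,z in (("dog",d,cd,(254,186),20,grey,74),("fixed",b,cb,(314,167),16,grey,76),("hole",b,cb,(253,161),10,dark,36),("hole2",b,cb,(253,189),10,dark,36)):
    e,s=blob(im,p,w,f); print(n,e.round(1),s,onz(c,e,z).round(1))
# board edges in wrist view
m=cv2.inRange(cv2.cvtColor(b,cv2.COLOR_BGR2HSV),(8,40,110),(28,200,255))
for y in (150,165,180,195):
    x=np.flatnonzero(m[y,190:400])+190; P=onz(cb,[(x[0],y),(x[-1]+1,y)],36); print(y,x[0],x[-1],P[:,:2].round(1).tolist())
cv2.imwrite("pics/crops.png",np.vstack([np.hstack(crops[:2]),np.hstack(crops[2:])]))
E
```

```text
dog [252.9 183.7] [  9   4  21  26 404] [[ 476.  -231.2   74. ]]
fixed [313.9 167.1] [  7   7  19  19 289] [[625.  -40.7  76. ]]
hole [252.6 163.2] [ 4  8 13  8 45] [[548.7 -41.6  36. ]]
hole2 [252.1 189.2] [ 4  6 12  8 57] [[548.  -78.5  36. ]]
150 208 353 [[487.7, -23.2], [688.0, -23.3]]
165 209 351 [[488.3, -43.9], [687.0, -44.0]]
180 209 350 [[487.4, -65.2], [687.4, -65.3]]
195 209 348 [[486.5, -87.0], [686.4, -87.2]]
```

View pics/crops.png

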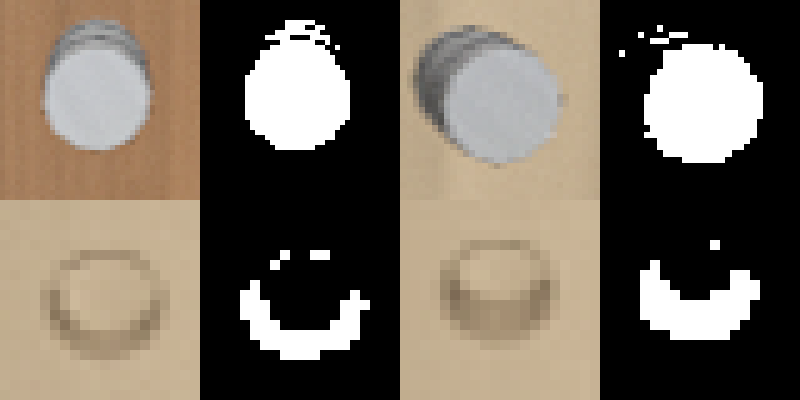

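```bash
python3 - <<'E'
from h import *
cd=np.load("c_dog.npy",allow_pickle=True).item(); cb=np.load("c_board.npy",allow_pickle=True).item()
dog=onz(cd,(252.9,184.7),74)[0]; hole=onz(cb,(253,160.9),36)[0]; fx=onz(cb,(314.1,167.3),76)[0]
print(dog,hole,fx,np.linalg.norm((fx-hole)[:2]))
print("house front corners",onz(cb,[(236,137),(325,147)],94).round(1))
np.save("pts.npy",[dog,hole])
q=down(0.0); p=dog+[0,-3,0]
r.move_to([p[0],p[1],140],q); r.grip(.6); r.servo_line([p[0],p[1],66],vel=80,f_stop=8); r.dwell(.2)
print(r.get_state()["ee_pos"]); f0=r.get_state()["wrist_force"]
r.grip(0.0); r.dwell(.2); s=r.get_state(); print("grip",s["finger_gap"],s["wrist_force"]-f0,s["ee_pos"])
print(r.servo_line([p[0],p[1],160],vel=80)); s=r.get_state(); print(s["time"],s["finger_gap"],s["wrist_force"]-f0)
cv2.imwrite("pics/held.png",np.hstack([r.capture("scene")[150:280,60:260],r.capture("wrist")[150:280,150:350]]).repeat(2,0).repeat(2,1))
E
```

```text
[ 475.96819733 -232.38108154   74.        ] [549.31389552 -38.30569599  36.        ] [625.1815126  -40.91590238  76.        ] 75.91250555863338
house front corners [[530.1  -3.1  94. ]
 [632.5 -14.4  94. ]]
[ 476.20897227 -235.51730045   66.42578378]
grip 0.25491438376854036 [0.50695512 0.94002111 1.0276549 ] [ 475.95999606 -235.39441832   66.01297545]
False
8.5583 0.25718058383590353 [ 0.43346049 -0.07007002 -1.02476707]
```

View pics/held.png

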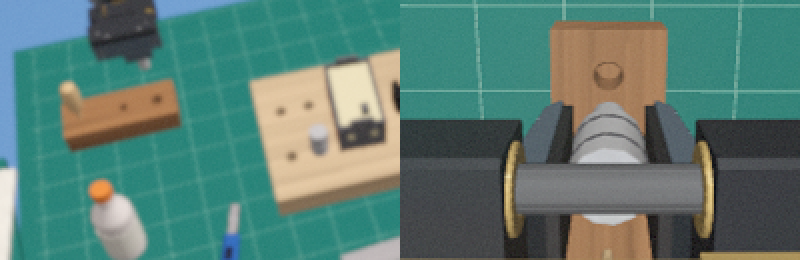

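The dog is held (gap 23.4 mm against a 24 mm head) and was nearly centred when gripped. Next is insertion, with a force-guarded spiral search as a fallback.

```bash
cat > ins.py <<'E'
from h import *
dog,hole=np.load("pts.npy"); 
base=hole+[0,-3,0]
r.servo_line([base[0],base[1],160],vel=200); r.servo_line([base[0],base[1],97],vel=120); r.dwell(.2)
offs=[(0,0)]+[(.9*np.cos(a),.9*np.sin(a)) for a in np.arange(6)*np.pi/3]+[(1.8*np.cos(a),1.8*np.sin(a)) for a in np.arange(10)*np.pi/5]
for dx,dy in offs:
    if r.get_state()["time"]>26: print("time");break
    r.servo_line([base[0]+dx,base[1]+dy,96],vel=40)
    hit=r.servo_line([base[0]+dx,base[1]+dy,67.5],vel=35,f_stop=8); s=r.get_state()
    print(np.round((dx,dy),1),hit,s["ee_pos"].round(1),s["wrist_force"].round(1),round(s["time"],2))
    if s["ee_pos"][2]<72: break
np.save("off.npy",[dx,dy])
E
python3 ins.py
```

```text
[0 0] True [549.1 -41.3  68. ] [-2.4  0.9  8.5] 11.74
```

Inserted on the first try: TCP z is 68.0, which is the expected seated height. I'll release the dog and look at it, then view the handle from above.

```bash
python3 - <<'E'
from h import *
r.grip(.45); r.dwell(.2); s=r.get_state(); print(s["finger_gap"],s["ee_pos"])
p=s["ee_pos"]; r.servo_line([p[0],p[1],260],vel=150); r.dwell(.2)
c=r.camera_model("wrist"); a=r.capture("wrist"); np.save("c_b2.npy",c,allow_pickle=True)
yaw=-0.031; q=down(np.pi/2+yaw)
r.move_to([594.9,195,330],q); r.grip(.75); r.dwell(.3); c2=r.camera_model("wrist"); b=r.capture("wrist"); np.save("c_h.npy",c2,allow_pickle=True)
cv2.imwrite("pics/b2.png",a); cv2.imwrite("pics/hd.png",b)
print(r.get_state()["time"],r.get_state()["ee_pos"])
print(proj(c2,[(594.9,210.8,186)]), proj(c,[(549.1,-38.3,76)]))
cv2.imwrite("pics/rel.png",np.vstack([a[:280],b[:]])) if 0 else cv2.imwrite("pics/rel.png",np.hstack([a[40:240,150:380],b[60:260,150:380]]).repeat(1,0))
im=cv2.imread("pics/rel.png"); cv2.imwrite("pics/rel.png",cv2.resize(im,None,fx=1.7,fy=1.7))
E
```

```text
0.4485126681699498 [548.54399785 -41.20827722  67.50676845]
16.1083 [594.89484886 195.03146228 329.99601289]
[[268.12324102 184.68083567]] [[254.48686721 176.54294694]]
```

View pics/rel.png

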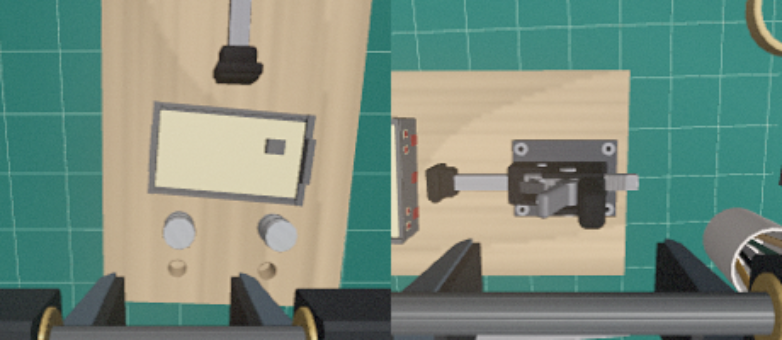

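The dog stands beside the fixed one, and the handle top is at about (268,190), where I predicted it. I'll lower the fingers around the trigger and handle and pump with force-guarded pulls of the front finger.

```bash
cat > pump.py <<'E'
from h import *
yaw=-0.031; ey=np.array([-np.sin(yaw),np.cos(yaw),0]); H=np.array([594.9,210.8,0])
def P(u,z=166): return H+ey*u+[0,0,z]
def U(): return float((r.get_state()["ee_pos"]-H)@ey)
def fy(): return float(r.get_state()["wrist_force"]@ey)
E
python3 - <<'E'
from pump import *
r.servo_line(P(-14,330),vel=100); r.servo_line(P(-14,220),vel=100)
print("low",r.servo_line(P(-14),vel=80,f_stop=6)); r.dwell(.2)
s=r.get_state(); print(s["time"],s["ee_pos"],s["finger_gap"],s["wrist_force"])
for k in range(2):
    f0=fy(); hit=r.servo_line(P(18),vel=25,f_stop=16); print("squeeze",k,hit,U(),fy()-f0)
    r.dwell(.15); print(U(),fy()-f0)
    r.servo_line(P(-14),vel=80); r.dwell(.3)
print(r.get_state()["time"])
cv2.imwrite("pics/t2.png",cv2.resize(r.capture("top")[150:250,170:330],None,fx=4,fy=4))
E
```

```text
low False
18.6333 [594.71868746 196.89928351 166.51900757] 0.748513637726808 [0.56388423 0.95740584 0.35586671]
squeeze 0 True 13.442493434255786 -6.160116113991334
13.445948343151578 -6.020376174317979
squeeze 1 True 13.482697516078503 -6.041758393515957
13.424650351050152 -5.554058833285132
22.6
```

View pics/t2.png

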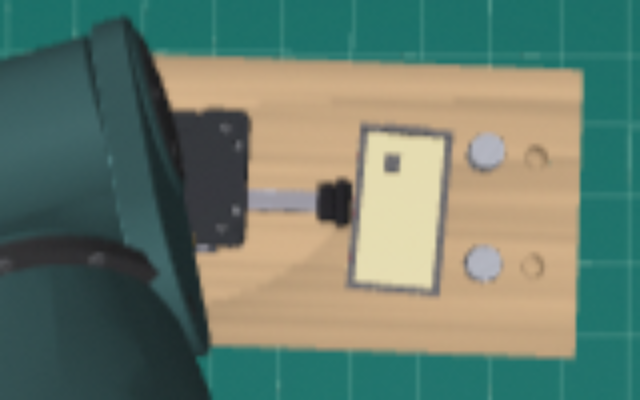

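After two full squeezes the trigger sprang back each time, and the jaw has moved about 20 mm to just touch the house at (350,203 in the crop). Third squeeze next, then the final one in small force-controlled steps.

```bash
python3 - <<'E'
from pump import *
f0=fy(); print("sq3",r.servo_line(P(18),vel=25,f_stop=16),U(),fy()-f0)
r.servo_line(P(-14),vel=80); r.dwell(.4)
f0=fy(); print("sq4",r.servo_line(P(18),vel=15,f_stop=14),U(),fy()-f0)
t=U(); 
while fy()-f0>-19 and t<20:
    t+=.3; r.servo_line(P(t),vel=10); r.dwell(.1); print(round(t,2),round(U(),2),round(fy()-f0,1))
s=r.get_state(); print(s["time"],s["wrist_force"])
cv2.imwrite("pics/t4.png",cv2.resize(r.capture("top")[150:250,170:330],None,fx=4,fy=4))
E
```

```text
sq3 True 13.498365669307976 -6.313366113261772
sq4 True 11.988023077709784 -7.413505730602998
12.29 11.87 -7.4
12.59 12.06 -8.6
12.89 12.2 -9.8
13.19 12.34 -11.4
13.49 12.46 -12.5
13.79 12.63 -14.1
14.09 12.77 -15.6
14.39 12.93 -16.2
14.69 13.1 -18.9
14.99 13.21 -19.7
29.7 [ -0.38177788 -19.78925617   7.91434315]
```

View pics/t4.png

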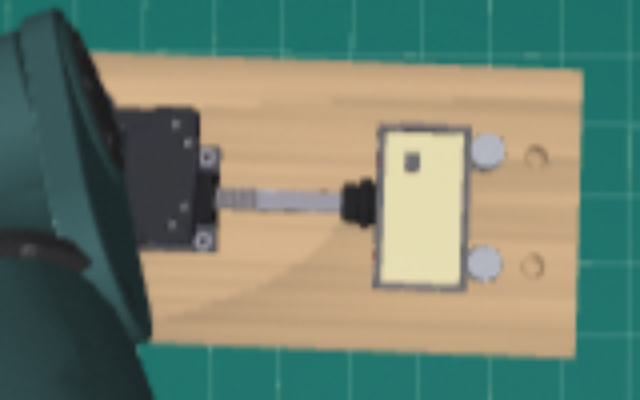

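```bash
python3 - <<'E'
from pump import *
c=r.camera_model("top"); im=r.capture("top")
O=np.array([590.6,72.4]); E=np.array([[np.cos(yaw),np.sin(yaw)],[-np.sin(yaw),np.cos(yaw)]])
B=lambda px,z:((onz(c,px,z)[:,:2]-O)@E.T).round(1)
m=cv2.inRange(cv2.cvtColor(im,cv2.COLOR_BGR2HSV),(20,40,170),(35,140,255))[175:228,262:290]
k=max(cv2.findContours(m,0,2)[0],key=cv2.contourArea)+np.array([262,175])
rect=cv2.minAreaRect(k); b=cv2.boxPoints(rect)
q=B(b,78); print("cream roof corners board",q.tolist(),"mean",q.mean(0))
for i in range(4):
    d=q[(i+1)%4]-q[i]; print(np.hypot(*d).round(1),np.round(np.arctan2(*d[::-1]),3))
print("house corners",B([(c0/4+170,c1/4+150) for c0,c1 in((381,125),(471,127),(466,291),(374,287))],94).tolist())
print("dogs",B([(487/4+170,151/4+150),(484/4+170,263/4+150)],76).tolist())
print("force",fy(),U(),r.get_state()["time"])
s=r.capture("scene"); cv2.imwrite("pics/s5.png",cv2.resize(s[150:260,170:340],None,fx=4,fy=4))
E
```

```text
cream roof corners board [[45.4, -42.3], [47.5, -95.8], [-51.3, -99.2], [-53.3, -46.0]] mean [ -2.925 -70.825]
53.5 -1.532
98.9 -3.107
53.2 1.608
98.8 0.037
house corners [[48.5, -42.5], [49.5, -101.8], [-58.4, -102.2], [-58.1, -41.9]]
dogs [[35.6, -114.5], [-39.4, -115.0]]
force -19.787543704080385 13.217969900802538 29.8
```

View pics/s5.png

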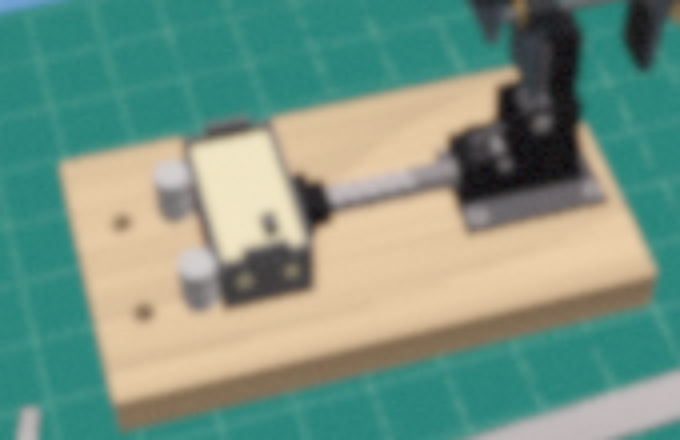

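Correcting for the dogs' own 2.7 mm bias puts the house at y ≈ -69.4 and x ≈ -3, so it is clamped. The two squareness readings disagree (0.00 from the corners, 0.036 from the coarse box fit), so I'll settle it with a subpixel edge fit.

```bash
python3 - <<'E'
from pump import *
c=r.camera_model("top"); im=np.mean([r.capture("top").astype(float) for _ in range(6)],0)
O=np.array([590.6,72.4]); E=np.array([[np.cos(yaw),np.sin(yaw)],[-np.sin(yaw),np.cos(yaw)]])
g=cv2.GaussianBlur(im[:,:,2],(3,3),0)
def edge(x0,x1,rows,sgn,z):
    pts=[]
    for y in rows:
        d=np.clip(sgn*np.diff(g[y,x0:x1]),0,None); i=d.argmax(); lo=max(i-1,0); w=d[lo:i+2]
        pts.append((x0+.5+(np.arange(lo,lo+len(w))*w).sum()/w.sum(),y))
    q=(onz(c,pts,z)[:,:2]-O)@E.T; p=np.polyfit(q[:,0],q[:,1],1); print(sgn,p.round(4),np.std(q[:,1]-np.polyval(p,q[:,0])).round(2))
edge(281,290,range(186,216),-1,78)    # cream -> dark, front
edge(261,270,range(186,216),1,78)     # dark -> cream, back
edge(308,322,range(175,230),-1,36)    # board -y end
s=r.get_state(); print(fy(),s["time"])
E
```

```text
-1 [-1.60000e-03 -9.67892e+01] 0.26
1 [ 7.20000e-03 -4.53004e+01] 0.69
-1 [ 2.400000e-03 -1.819868e+02] 0.38
-20.57120647051709 30.15
```

The edge fits put the house's slope at -0.002 and +0.007 and the board end's at +0.002, so it is square within about 0.005 rad. The push is steady at about 20 N, so I'm handing the job in.

```bash
python3 -c "
from rig import r
print(r.finish_job()); print(r.get_state()['wrist_force'])"
```

```text
the job is handed in; nothing more can be done
None
the job is handed in; nothing more can be done
```

The job is handed in with the house clamped against both dogs and the trigger still held squeezed. It took about 30 s of the 67 s allowed, and no verdict was reported.

**What I did:**
- **Dog:** I lifted the loose dog from the block and set it in the near hole. It went in on the first try, down to the expected seated height. I then let go of it.
- **Clamp:** I pumped the trigger three full squeezes, letting it out between each. A fourth squeeze stopped against the clamped house, and I kept holding it. The front finger did the pulling, driven by the arm.

**Last checks:**
- **Push:** I was pushing the trigger with about 20 N. That works out to roughly 20 N at the jaw, which I could not measure directly.
- **Position:** the house's middle is at board y ≈ -69.4 mm and x ≈ -3 mm, after correcting for a bias of about 2–3 mm seen on the dogs' own positions.
- **Squareness:** the edge fits put the house square within about 0.01 rad. An earlier, coarser box fit gave 0.036 rad, but the finer fit and the corner measurements did not bear that out.
- **Dog seating:** after release I checked it only in pictures, where it stands upright with its top level with the fixed dog's.
- **Bystanders:** I did not measure them again at the end. The arm stayed clear of them by plan.

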